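# Close the starter crock and lift its steel cover away

## Task

The wooden lid of the big white crock and the metal cover over it stand nested on the draining ring: take the pair by the wooden knob that sticks up through the cover, and lower them together onto the open crock until the tapered wooden lid sits fully home in its mouth before you let go. Then take the metal cover alone by its collar and lift it straight up, leaving the wooden lid sitting undisturbed in the crock. Finish still holding the cover level in the air over the crock, its rim at least a finger's width (15 mm) above the top of the wooden knob; do not shove or tip the crock, and leave everything else on the table as it is.

Things in the scene. Friction and masses are not known exactly. Their poses are not given: they have to be found in the camera images.
- crock: big open white glazed crock, loose, about 1.3 kg, 120 mm across its belly and 100 mm high with a 98 mm wide neck (the top 17 mm) and a round mouth 86 mm across. Origin: centre of its underside; z up. The mouth's rim is at z = 100 mm
- lid: loose inner lid, pale wood, 0.18 kg: flange 100 mm across, 6 mm thick; below it a tapered plug 26 mm deep (80 mm across at the flange, 70 at its foot); above it a 22 mm stem with a knob 26 mm across from 36 to 70 mm above the origin. Origin: on the axis at the flange's underside, which rests on the rim (of ring or crock); z up. Fully home: 100 mm above the crock's origin
- cover: loose outer lid, plain metal, 0.25 kg: disc 112 mm across, 5 mm thick; skirt (106 mm inside) 14 mm down from the disc; round collar on top, 48 mm across, 36 inside, from 5 to 27 mm above the origin; the knob passes up through it. Origin: on the axis at the disc's underside; z up. Nested, it rests on the flange, origin 6 mm above the lid's; the skirt clears the knob at 84 mm
- ring: draining ring of dark steel, fixed to the table: a foot disc 136 mm across and 5 mm thick with an upright ring 97 mm across (88 mm inside), its rim 40 mm above the table. Origin: centre of its underside. The nested lids stand on it at the start. It and the crock can each be on the left or the right
- cup: bystander: small open white cup, 68 mm across, 65 mm high (not the crock); origin at its underside
- spoon: bystander: wooden spoon, 200 mm long, lying on the table, origin near its middle
- bowl: bystander: steel bowl, 130 mm across, 55 mm high; origin at its underside
- oil: bystander: amber glass bottle, 52 mm across, 140 mm high; origin at its underside
- tin: bystander: tin with a paper label, 74 mm across, 90 mm high; origin at its underside
- mug: bystander: white mug with a handle, 80 mm across, 90 mm high; origin at its underside
- brush: bystander: pastry brush, 200 mm long, lying on the table, origin near its middle
Things that resemble listed ones, but are neither listed nor needed, are in the scene too. Leave any orange or pink look-alike of the lid alone.

How it is judged:
On the way:
1. the wooden lid is fully home in the crock's mouth with the cover still nested on it, and its knob has been let go (z of lid in the frame of crock between 0.096 and 0.104 m and horizontal distance between lid and crock below 0.008 m and angle between lid's own z axis and vertical below 0.06 rad and z of cover in the frame of lid below 0.01 m and angle between cover's own z axis and vertical below 0.08 rad and contact force between the fingers and lid below 0.1 N), for 0.2 s.
At the end, for the whole second after the job is handed in: cover gripped (over 1 N), still, tilt under 0.17 rad, origin 90 mm or more above the lid's, within 50 mm of the crock's axis, touching neither; lid untouched and home (origin 96-104 mm above the crock's, 8 mm off axis at most, tilt under 0.06 rad); crock upright, moved under 30 mm (z of lid in the frame of crock between 0.096 and 0.104 m and horizontal distance between lid and crock below 0.008 m and angle between lid's own z axis and vertical below 0.06 rad and z of cover in the frame of lid above 0.09 m and horizontal distance between cover and crock below 0.05 m and angle between cover's own z axis and vertical below 0.17 rad and linear speed of cover below 0.02 m/s and contact force between the fingers and cover above 1 N and contact force between the fingers and lid below 0.1 N and contact force between cover and lid below 0.05 N and contact force between cover and crock below 0.05 N and angle between crock's own z axis and vertical below 0.05 rad and distance of crock from where it was at the start of the episode below 0.03 m); the arm keeps its last pose, push and grip.
It fails at once if the cover is lifted off while the wooden lid is not home in the crock, or lifts the wooden lid with it (z of cover in the frame of lid above 0.016 m and not (z of lid in the frame of crock between 0.096 and 0.104 m and horizontal distance between lid and crock below 0.008 m and angle between lid's own z axis and vertical below 0.06 rad)).
It fails at once if the wooden lid is let go over the crock before it is home (horizontal distance between lid and crock below 0.06 m and z of lid in the frame of crock above 0.108 m and contact force between the fingers and lid below 0.05 N).
It fails at once if the crock is shoved more than 30 mm or tipped (distance of crock from where it was at the start of the episode above 0.03 m or angle between crock's own z axis and vertical above 0.15 rad).
It fails at once if a bystander is disturbed (moved more than 25 mm) (distance of any of cup, spoon, bowl, oil, tin, mug, brush from where it was at the start of the episode above 0.025 m).
It also fails if it takes over 54 s, if anything falls off the work surface, if the arm or the gripper's body presses on something with over 40 N, if the wrist force passes 120 N, or if a joint passes its speed limit or range.

## Robot

A 6-joint arm with a two-finger parallel gripper is mounted at the origin on the work surface. World frame = base frame: x ahead of the robot, y to its left, z up, the work surface at z = 0. Lengths are in m, angles in rad, forces in N, time in s.
With the tool pointing down it reaches from about 0.25 to 0.85 m from the base axis. Payload 12.5 kg.
Tool frame: the origin (TCP) lies at the very end of the fingers, on their centre line; the grasp point (between the pads) lies 19 mm behind it; z points along the fingers, x is the direction in which the jaws open and shut, and the axes are right-handed (so a half turn about z gives the same grasp; the last joint's range is limited). The gripper opens to 93 mm and grips with 3 to 60 N. Pads are 15 mm wide; open, the fingers measure 128 mm over their backs; the gripper's body (75 mm by 188 mm) begins 65 mm behind the grasp point.
Start: joints at [1.015, 0.351, 1.652, -0, 1.139, -0.085], TCP at [0.249, 0.49, 0.219] pointing down, gripper open.
Joint ranges: [-2.75, 2.75], [-0.79, 2.1], [0.01, 2.65], [-1.57, 4.71], [0.07, 3.14], [-2.87, 2.87]. Speed limits (rad/s): [2.22, 2.22, 2.79, 3.14, 3.14, 3.14].

## Interface

Orientations are given as a unit quaternion [w, x, y, z].
In Python, from station import bot gives the robot as it stands. The module is installed in compiled form; this text tells all that it offers.
- The arm moves only by the shell command python3 -m handwheel 'ROWS' [OPENING] [FORCE]. ROWS is JSON, a list of rows, each a list of 4 numbers: the shift along the tool's x, y, z scaled (see below), then the turn about the tool's z scaled (see below). In form: [[x, y, z, twist], ...]. A call has 1 to 5 rows; each row is the pose to reach, as a shift and turn from the pose commanded when the call began, along the tool's axes at that moment, turning the shorter way round; what a row does not reach only later rows make up. The controller multiplies each number of a shift by 0.3 m and each number of a turn by 180 degrees. A row lasts 1/8 s, in which the tool goes at most 62.5 mm and 10.7 degrees, less where a joint would pass 70% of its speed; a pose out of reach is approached as far as the arm can. A call with a number of a shift or a turn outside -1 to 1 is refused whole. A call with a gripper value outside its range is refused whole. OPENING is the gripper's target within -1 to 1 (fully open at 1, half-way at 0, shut at -1), set as the call begins (- or left out, the last holds). The fingers move at their own pace and stop on an object; FORCE is the grip in N (left out, the last holds). Time passes only in rows, so rows that repeat a pose let the fingers close. It gives the time, the measured TCP pose, the force and the opening at its end, in the units of the state.
- bot.get_state(): the state, without advancing time (a new reading comes with each control period).
- bot.get_image(name): name is "scene" or "top" or "wrist"; returns a dict with "image" (400x640x3 uint8, blue, green, red), "vfov" (degrees; the focal length in pixels is half the picture's height over the tangent of half this angle, whatever the lens; pixels are square), "cx", "cy" (the principal point, pixels), "k1" (the pictures are not rectified: a ray, as slopes to the right and down, at radius r is drawn at 1 + k1 r^2 times it, then the intrinsics apply), "R" (3x3) and "t" (3): a world point X has camera coordinates R X + t. Camera axes: x right, y down, z forward; pixel columns grow to the right and rows downward; lengths in m; the calibration is good to about 2 mm. A picture is of the moment at which its call begins. There is no depth.
- bot.finish_job(): hands the job in, once; it reports no verdict.
The state is a dict: "clock": time; "q": joint angles; "joint_velocities": joint speeds; "tau": joint torques, N m; "ee_pos": TCP position; "ee_rot": TCP orientation; "ft_force": force on the tool from outside, world axes, zero at the start; "moment": the same for the moment, N m; "opening": finger opening in m.
Only numpy, scipy, OpenCV 4.12 (cv2) and the standard library are available. Lean on these libraries where they do the work, as an engineer would, in place of code of your own. Each camera call takes 0.05 s, during which the arm holds its last target. There are 200 camera calls.

## Working session

There is one attempt and no reset: what is moved stays moved. The work goes in short steps, Python scripts to look and compute and a shell command to move; the robot and the scene stay as the last step left them, time stands still between calls to the robot, and variables do not carry over. Pictures are saved under pics/ and viewed, about 8 in all and at most 12, crops included, and the job is handed in when it is done.

```bash
mkdir -p pics; cat > h.py <<'E'
import numpy as np, cv2
from station import bot
def cam(name):
    d=bot.get_image(name); d['f']=d['image'].shape[0]/2/np.tan(np.radians(d['vfov'])/2); return d
def ray(d,u,v):
    K=np.array([[d['f'],0,d['cx']],[0,d['f'],d['cy']],[0,0,1]],float)
    p=cv2.undistortPoints(np.array([[[u,v]]],float),K,np.array([d['k1'],0,0,0,0],float))[0,0]
    R=np.array(d['R']);t=np.array(d['t']); r=R.T@np.array([p[0],p[1],1]); return -R.T@t, r/np.linalg.norm(r)
def atz(d,u,v,z):
    o,r=ray(d,u,v); return o+r*(z-o[2])/r[2]
def tri(rs):
    A=sum(np.eye(3)-np.outer(r,r) for o,r in rs); b=sum((np.eye(3)-np.outer(r,r))@o for o,r in rs)
    X=np.linalg.solve(A,b); return X,[np.linalg.norm(np.cross(X-o,r)) for o,r in rs]
def proj(d,X):
    c=np.array(d['R'])@X+np.array(d['t']); p=c[:2]/c[2]; p=p*(1+d['k1']*(p@p)); return p*d['f']+[d['cx'],d['cy']]
E
python3 - <<'E'
from h import *
import pickle
D={}
for n in("scene","top","wrist"):
    d=cam(n);D[n]=d
    cv2.imwrite(f"pics/{n}0.png",d['image']); print(n,d['vfov'],d['k1'],ray(d,320,200))
pickle.dump(D,open('d0.pkl','wb'))
print(bot.get_state())
E
```

```text
scene 43.65782022797198 -0.030545400929538544 (array([1.64976175, 0.7149118 , 1.14720645]), array([-0.65691404, -0.41953382, -0.62646254]))
top 43.18698172184841 0.00962746778369474 (array([ 0.41855024, -0.02128293,  1.48462535]), array([ 0.07353224,  0.01474813, -0.99718379]))
wrist 69.50168631036388 -0.025478236104199237 (array([0.18477462, 0.52283925, 0.38488708]), array([ 0.23187208, -0.12375714, -0.9648417 ]))
{'clock': 0.15, 'q': array([ 1.01538221e+00,  3.51137739e-01,  1.65222576e+00,  9.30510669e-06,
        1.13909697e+00, -8.46268119e-02]), 'joint_velocities': array([ 1.42985948e-03, -1.88719625e-03, -1.47792883e-03, -3.87665770e-05,
       -4.52689243e-04, -9.44905909e-04]), 'tau': array([ 4.69894840e-04, -4.97460330e+01, -2.85344696e+01,  6.99430006e-02,
        2.45954935e-02, -6.40058579e-05]), 'ee_pos': array([0.24933364, 0.48996593, 0.21823076]), 'ee_rot': array([ 1.90945694e-04,  8.52523102e-01,  5.22689365e-01, -3.89659837e-04]), 'ft_force': array([ 0.23061487, -0.21552387, -0.93816037]), 'moment': array([0.00918312, 0.02108696, 0.01382751]), 'opening': 0.09317350719999509}
```

View pics/top0.png

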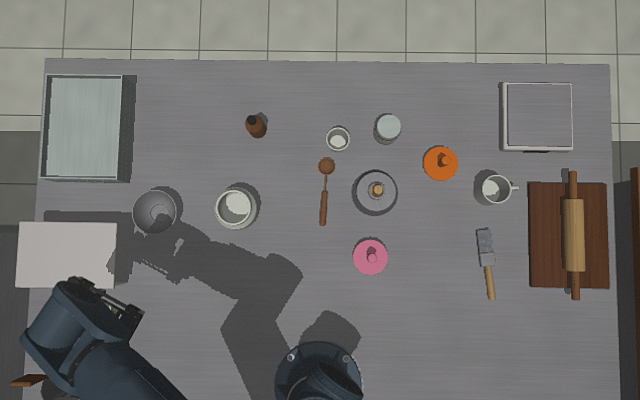

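View pics/scene0.png

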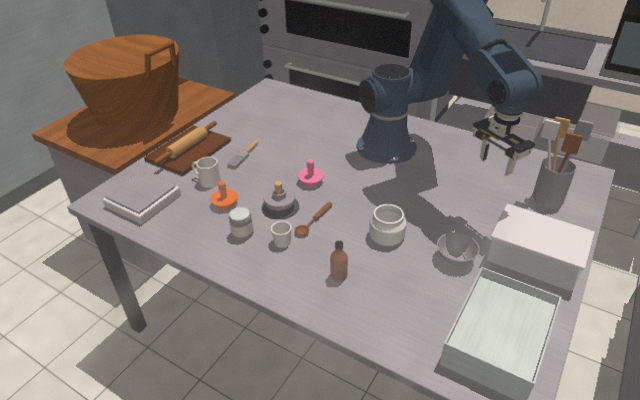

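The top view shows the nested pair near (376,190) and the crock near (236,207). In the scene view they are near (279,200) and (388,222). I'll enlarge crops of both.

```bash
python3 - <<'E'
from h import *
import pickle
D=pickle.load(open('d0.pkl','rb'))
c=lambda n,u,v:cv2.resize(D[n]['image'][v-30:v+30,u-40:u+40],None,fx=5,fy=5,interpolation=cv2.INTER_CUBIC)
cv2.imwrite('pics/crops.png',np.vstack([np.hstack([c('top',376,190),c('top',236,207)]),np.hstack([c('scene',279,200),c('scene',388,222)])]))
E
```

```text
(no output)
```

View pics/crops.png

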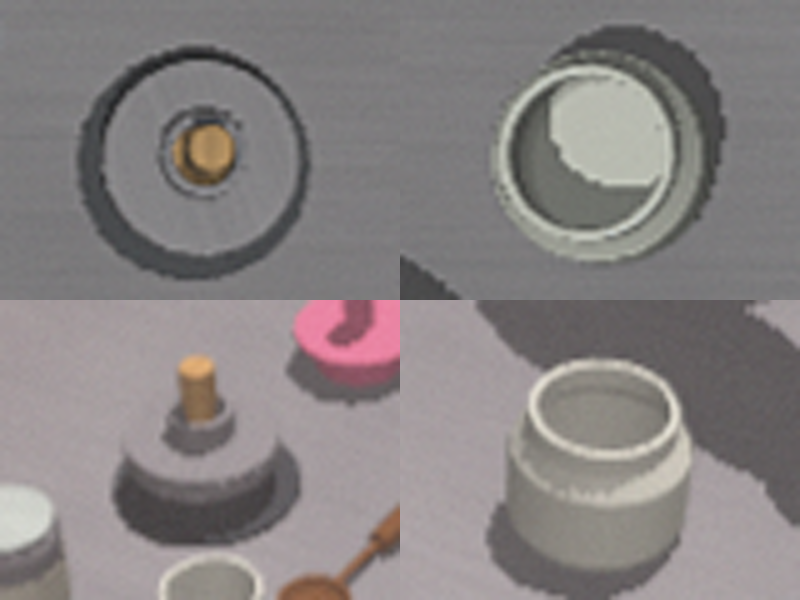

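The crops give these pixel positions:

| Point | Top view | Scene view |
|---|---|---|
| Knob top | (377.8,189.0) | (277.8,182.4) |
| Crock rim centre | (232.8,207.2) | (388.6,213.5) |

```bash
python3 - <<'E'
from h import *
import pickle
D=pickle.load(open('d0.pkl','rb'))
T,S=D['top'],D['scene']
print('knob',tri([ray(T,377.8,189),ray(S,277.8,182.4)]), atz(T,377.8,189,.11))
print('disc', atz(T,336+200/5-.4,160+154/5-.4,.051))
print('rim',tri([ray(T,232.8,207.2),ray(S,388.6,213.5)]), atz(T,232.8,207.2,.1))
for n,u,v,z in[('oil',252,119,.14),('bowl',155,211,.05),('pinkknob',372,254,.1),('tin',388,126,.09),('cup',338,138,.065),('spoonhi',326,165,.01),('orangeknob',443,160,.1),('mug',495,189,.09)]: print(n,atz(T,u,v,z).round(3))
s=bot.get_state()
from scipy.spatial.transform import Rotation as R
q=s['ee_rot'];print(R.from_quat(np.r_[q[1:],q[0]]).as_matrix().round(4))
E
```

```text
knob (array([ 0.55261138, -0.15804893,  0.10988524]), [np.float64(4.086187311932025e-05), np.float64(4.0861873119256644e-05)]) [ 0.55257777 -0.1580029   0.11      ]
disc [ 0.55423213 -0.15766293  0.051     ]
rim (array([0.49678592, 0.23979715, 0.09721215]), [np.float64(0.00043433095686713194), np.float64(0.00043433095686697424)]) [0.49683356 0.23888587 0.1       ]
oil [0.735 0.187 0.14 ]
bowl [0.485 0.471 0.05 ]
pinkknob [ 0.376 -0.145  0.1  ]
tin [ 0.732 -0.187  0.09 ]
cup [ 0.701 -0.048  0.065]
spoonhi [ 0.631 -0.015  0.01 ]
orangeknob [ 0.637 -0.337  0.1  ]
mug [ 0.56  -0.481  0.09 ]
[[ 4.536e-01  8.912e-01 -5.000e-04]
 [ 8.912e-01 -4.536e-01 -7.000e-04]
 [-9.000e-04 -1.000e-04 -1.000e+00]]
```

The knob top triangulates to z 0.110 and the rim to about 0.097, both matching the expected heights. Next I'll move toward the pair while turning the jaws onto world x.

```bash
python3 -m handwheel '[[-0.57,0.733,0,0.3],[-0.57,0.733,0,0.3],[-0.57,0.733,0,0.3],[-0.57,0.733,0,0.3],[-0.57,0.733,0,0.3]]' 1; cat > g.py <<'E'
from h import *
import sys
from scipy.spatial.transform import Rotation as R
s=bot.get_state();q=s['ee_rot'];M=R.from_quat(np.r_[q[1:],q[0]]).as_matrix()
print('pos',s['ee_pos'].round(4),'yaw',np.degrees(np.arctan2(M[1,0],M[0,0])).round(2),'open',round(s['opening'],4),'F',s['ft_force'].round(2),'t',s['clock'])
if len(sys.argv)>3: print('rows xyz',(M.T@(np.array(list(map(float,sys.argv[1:4])))-s['ee_pos'])/0.3).round(4))
E
python3 g.py 0.553 -0.158 0.218
```

```text
clock: 0.78
ee_pos: [0.3685, 0.2357, 0.2186]
ee_rot: [0.0, 0.997, 0.077, 0.0]
ft_force: [0.8, 0.3, 0.5]
opening: 0.0929
pos [0.3685 0.2357 0.2186] yaw 8.84 open 0.0929 F [0.84 0.31 0.48] t 0.775
rows xyz [0.4061 1.3911 0.0025]
```

```bash
python3 -m handwheel '[[0.2,0.69,0,0.05],[0.2,0.69,0,0.05],[0.2,0.69,0,0.05],[0.2,0.69,0,0.05],[0.2,0.69,0,0.05]]' >/dev/null; python3 g.py 0.553 -0.158 0.218
```

```text
pos [0.4609 0.0422 0.2184] yaw 0.14 open 0.093 F [-0.18  0.78  0.35] t 1.4
rows xyz [0.3054 0.668  0.0012]
```

```bash
python3 -m handwheel '[[0.305,0.664,0,0],[0.305,0.664,0,0],[0.305,0.664,0,0],[0.305,0.664,0,0],[0.305,0.664,0,0]]' >/dev/null; python3 -m handwheel '[[0,0,0,0],[0,0,0,0]]' >/dev/null;  python3 g.py 0.553 -0.158 0.218; python3 - <<'E'
from h import *
import pickle
d=cam('wrist');cv2.imwrite('pics/w1.png',d['image']);pickle.dump(d,open('w1.pkl','wb'))
X=np.array([.553,-.158,.110]);print(proj(d,X),proj(d,[.554,-.158,.073]))
E
```

```text
pos [ 0.5529 -0.1538  0.2188] yaw 0.4 open 0.0931 F [0.15 0.23 0.29] t 2.275
rows xyz [0.0003 0.0141 0.0027]
[320.74362423 202.33771534] [321.71053569 193.4163002 ]
```

View pics/w1.png

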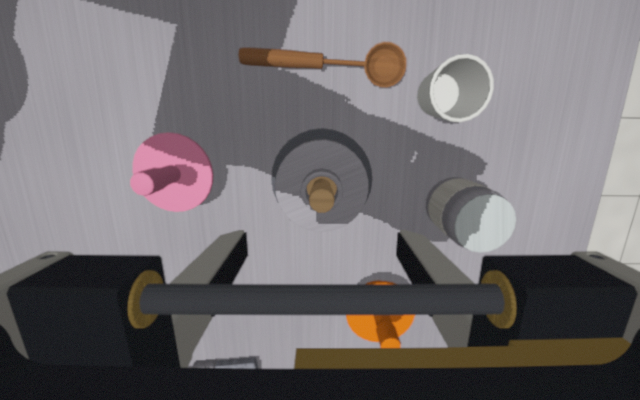

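The knob top is at (321,201), within about a pixel of the prediction. I'll descend.

```bash
python3 -m handwheel '[[0,0.014,0.15,0],[0,0.014,0.3,0],[0,0.014,0.4,0],[0,0.014,0.459,0],[0,0.014,0.459,0]]' >/dev/null; python3 -m handwheel '[[0,0,0,0],[0,0,0,0]]' >/dev/null;  python3 g.py 0.553 -0.158 0.081
```

```text
pos [ 0.5537 -0.1596  0.0821] yaw 0.31 open 0.093 F [0.46 0.42 0.74] t 3.2
rows xyz [-0.0025 -0.0055  0.0037]
```

```bash
python3 -m handwheel '[[0,-0.005,0.003,0],[0,-0.005,0.003,0],[0,-0.005,0.003,0],[0,-0.005,0.003,0],[0,-0.005,0.003,0]]' -1 35 >/dev/null; python3 -m handwheel '[[0,0,0,0],[0,0,0,0],[0,0,0,0]]' ;  python3 g.py
```

```text
clock: 4.2
ee_pos: [0.5531, -0.158, 0.08]
ee_rot: [-0.0, 1.0, 0.003, -0.0]
ft_force: [-1.2, -0.0, -0.2]
opening: 0.0255
pos [ 0.5531 -0.158   0.08  ] yaw 0.31 open 0.0255 F [-1.18 -0.03 -0.23] t 4.2
```

Opening is 25.5 mm, so the 26 mm knob is gripped. Now lift it straight up.

```bash
python3 -m handwheel '[[0,0,-0.03,0],[0,0,-0.08,0],[0,0,-0.14,0],[0,0,-0.2,0],[0,0,-0.25,0]]' >/dev/null; python3 -m handwheel '[[0,0,-0.06,0],[0,0,-0.12,0],[0,0,-0.18,0],[0,0,-0.23,0],[0,0,-0.25,0]]' >/dev/null; python3 -m handwheel '[[0,0,0,0],[0,0,0,0]]' >/dev/null;  python3 g.py .497 .239 .23; python3 - <<'E'
from h import *
import pickle
d=cam('scene');cv2.imwrite('pics/s2.png',d['image'][100:250,180:420].repeat(3,0).repeat(3,1));d=cam('wrist');cv2.imwrite('pics/w2.png',d['image'])
E
```

```text
pos [ 0.5528 -0.1578  0.2294] yaw 0.31 open 0.0255 F [ 0.7   0.11 -4.65] t 5.7
rows xyz [-0.179  -1.3237 -0.0014]
```

View pics/s2.png

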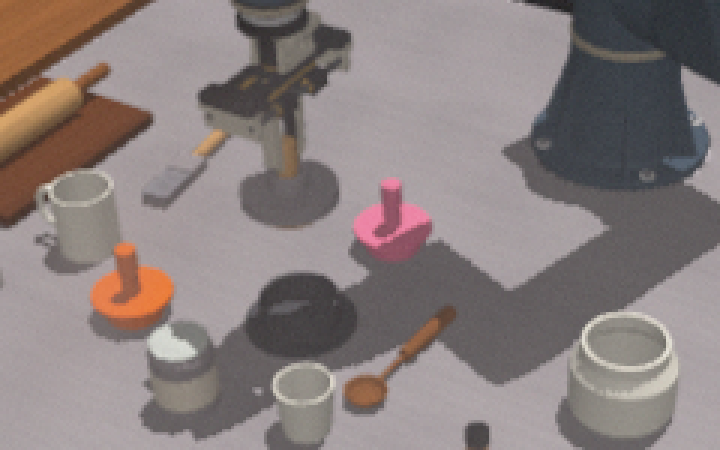

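Both lids are up and level, and the force of about 4.4 N matches the pair. Now carry them over the crock.

```bash
python3 -m handwheel '[[-0.012,-0.08,0,0],[-0.03,-0.2,0,0],[-0.05,-0.34,0,0],[-0.07,-0.48,0,0],[-0.09,-0.62,0,0]]' >/dev/null; python3 -m handwheel '[[-0.02,-0.14,0,0],[-0.04,-0.28,0,0],[-0.06,-0.42,0,0],[-0.075,-0.54,0,0],[-0.085,-0.62,0,0]]' >/dev/null; python3 -m handwheel '[[0,-0.05,0,0],[0,-0.07,0,0],[0,-0.07,0,0]]' >/dev/null;  python3 g.py .497 .239 .23
```

```text
pos [0.4986 0.2345 0.2299] yaw 0.31 open 0.0255 F [-0.39 -0.31 -5.33] t 7.425
rows xyz [-0.0054 -0.0151 -0.0003]
```

```bash
python3 -m handwheel '[[-0.005,-0.015,0,0],[-0.005,-0.015,0,0],[-0.005,-0.015,0,0],[-0.005,-0.015,0,0]]' >/dev/null;  python3 g.py .497 .239 .23; python3 - <<'E'
from h import *
import pickle
D={n:cam(n) for n in('wrist','scene','top')};pickle.dump(D,open('d3.pkl','wb'))
w=D['wrist']; print('rim centre proj',proj(w,[.4968,.2389,.1]))
a=cv2.resize(w['image'][:260,160:480],None,fx=1.25,fy=1.25)
s=D['scene']['image'][160:270,330:450]; s=cv2.resize(s,None,fx=3.3,fy=3.3,interpolation=cv2.INTER_CUBIC)
H=max(a.shape[0],s.shape[0]); f=lambda m:cv2.copyMakeBorder(m,0,H-m.shape[0],0,0,cv2.BORDER_CONSTANT)
cv2.imwrite('pics/3.png',np.hstack([f(a),f(s)]))
E
```

```text
pos [0.497  0.2391 0.2301] yaw 0.3 open 0.0254 F [ 0.69 -0.21 -4.37] t 7.925
rows xyz [-0.0001  0.0004  0.0002]
rim centre proj [320.47991176 193.25314195]
```

View pics/3.png

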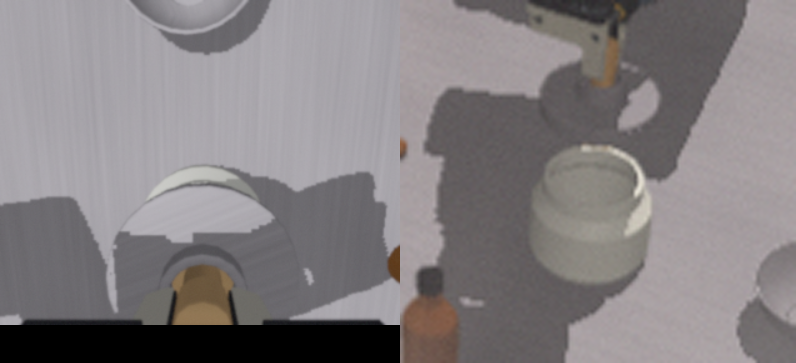

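```bash
python3 - <<'E'
from h import *
import pickle
D=pickle.load(open('d0.pkl','rb'))
a=np.linspace(0,2*np.pi,120)
def ov(n,u,v):
    k=8; im=cv2.resize(D[n]['image'][v-30:v+30,u-25:u+25],None,fx=k,fy=k,interpolation=cv2.INTER_CUBIC)
    for r,z,c in((.049,.1,(0,0,255)),(.043,.1,(0,255,0)),(.06,.0,(255,0,0))):
        P=np.array([(proj(D[n],[.4968+r*np.cos(t),.2390+r*np.sin(t),z])-[u-25,v-30]+.5)*k-.5 for t in a])
        cv2.polylines(im,[np.round(P).astype(np.int32)],True,c,1)
    return im
cv2.imwrite('pics/ov.png',np.hstack([ov('top',236,207),ov('scene',388,222)]))
E
```

```text
(no output)
```

View pics/ov.png

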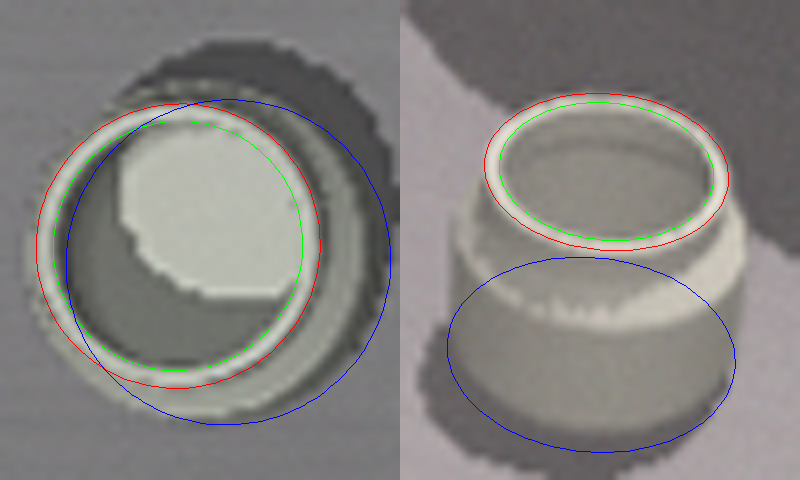

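The projected rim circles match both views to well under 1 mm. I'll lower to a lid height about 10 mm above home.

```bash
python3 -m handwheel '[[0,0,0.06,0],[0,0,0.13,0],[0,0,0.19,0],[0,0,0.24,0],[0,0,0.267,0]]' >/dev/null; python3 -m handwheel '[[0,0,0,0],[0,0,0,0]]' >/dev/null;  python3 g.py .497 .239 .140
```

```text
pos [0.4973 0.2394 0.1505] yaw 0.31 open 0.0253 F [ 0.28  0.45 -3.87] t 8.95
rows xyz [-0.0012  0.0014  0.0351]
```

```bash
python3 -m handwheel '[[-0.001,0.001,0.007,0],[-0.001,0.001,0.014,0],[-0.001,0.001,0.02,0],[-0.001,0.001,0.025,0],[-0.001,0.001,0.027,0]]' >/dev/null; python3 g.py;  python3 -m handwheel '[[0,0,0.003,0],[0,0,0.005,0],[0,0,0.007,0],[0,0,0.007,0]]' >/dev/null;  python3 g.py .497 .239 .140
```

```text
pos [0.4967 0.2389 0.1417] yaw 0.31 open 0.0256 F [ 0.01 -0.37 -4.56] t 9.575
pos [0.4968 0.239  0.14  ] yaw 0.31 open 0.0252 F [-1.68 -1.65 -0.52] t 10.075
rows xyz [ 0.0008 -0.0001  0.0001]
```

```bash
python3 -m handwheel '[[0,0,0.001,0],[0,0,0.002,0],[0,0,0.003,0],[0,0,0.003,0]]' >/dev/null;  python3 g.py; python3 - <<'E'
from h import *
d=cam('scene');cv2.imwrite('pics/s4.png',cv2.resize(d['image'][150:270,320:460],None,fx=5,fy=5,interpolation=cv2.INTER_CUBIC))
E
```

```text
pos [0.4968 0.239  0.14  ] yaw 0.31 open 0.0255 F [-5.37 -3.09 11.72] t 10.575
```

View pics/s4.png

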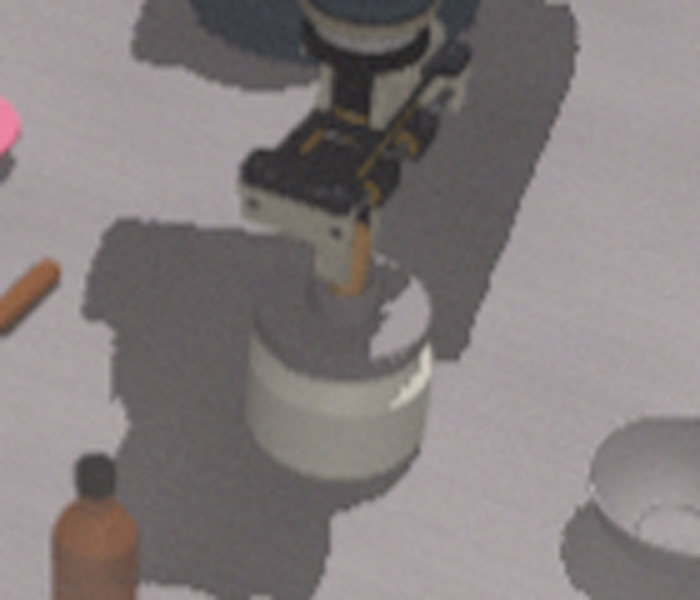

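The lid is seated: the cover sits flush on the neck and firm contact comes at TCP 0.140, exactly the home height. Release.

```bash
python3 -m handwheel '[[0,0,-0.002,0],[0,0,-0.003,0]]' >/dev/null; python3 g.py; python3 -m handwheel '[[0,0,0,0],[0,0,0,0],[0,0,0,0],[0,0,0,0],[0,0,0,0]]' 1 >/dev/null;python3 -m handwheel '[[0,0,0,0],[0,0,0,0],[0,0,0,0]]' >/dev/null;  python3 g.py .4968 .239 .115
```

```text
pos [0.4968 0.239  0.14  ] yaw 0.31 open 0.0253 F [-2.61 -1.9   1.95] t 10.875
pos [0.4967 0.239  0.1397] yaw 0.31 open 0.0925 F [ 0.2   0.51 -0.25] t 11.875
rows xyz [ 0.0003 -0.0001  0.0825]
```

```bash
python3 -m handwheel '[[0,0,0.03,0],[0,0,0.06,0],[0,0,0.078,0],[0,0,0.085,0],[0,0,0.085,0]]' >/dev/null; python3 g.py; python3 -m handwheel '[[0,0,0,0],[0,0,0,0],[0,0,0,0],[0,0,0,0],[0,0,0,0]]' -1 30 >/dev/null;python3 -m handwheel '[[0,0,0,0],[0,0,0,0]]' >/dev/null;  python3 g.py; python3 - <<'E'
from h import *
w=cam('wrist');d=cam('scene');cv2.imwrite('pics/5.png',np.hstack([w['image'][:300,140:500],cv2.resize(d['image'][150:250,330:450],(360,300),interpolation=cv2.INTER_CUBIC)]))
E
```

```text
pos [0.4967 0.239  0.1142] yaw 0.31 open 0.0929 F [ 0.58 -0.08 -0.76] t 12.5
pos [0.4967 0.2389 0.1143] yaw 0.31 open 0.0465 F [ 0.16 -0.44 -0.76] t 13.375
```

View pics/5.png

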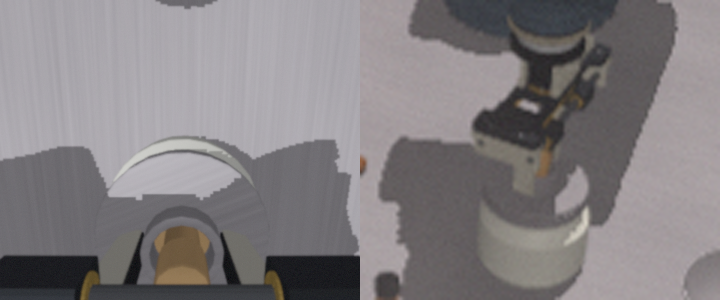

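The fingers are on the collar (46.5 mm) with the knob free inside. I'll make a small test lift and check the weight.

```bash
python3 -m handwheel '[[0,0,-0.007,0],[0,0,-0.015,0],[0,0,-0.025,0],[0,0,-0.025,0],[0,0,-0.025,0]]' >/dev/null; for i in 1 2 3; do python3 -m handwheel '[[0,0,0,0]]' >/dev/null; python3 g.py; done
```

```text
pos [0.4966 0.2389 0.1216] yaw 0.31 open 0.047 F [ 0.18  0.23 -2.28] t 14.225
pos [0.4967 0.239  0.1217] yaw 0.31 open 0.0467 F [-0.72  0.88 -2.56] t 14.35
pos [0.4967 0.239  0.1217] yaw 0.31 open 0.047 F [-0.61  0.27 -1.88] t 14.475
```

About 2 N extra means only the cover is being lifted. Continue straight up.

```bash
python3 -m handwheel '[[0,0,-0.03,0],[0,0,-0.07,0],[0,0,-0.12,0],[0,0,-0.16,0],[0,0,-0.18,0]]' >/dev/null; python3 -m handwheel '[[0,0,-0.04,0],[0,0,-0.08,0],[0,0,-0.12,0],[0,0,-0.145,0],[0,0,-0.155,0]]' >/dev/null; python3 -m handwheel '[[0,0,0,0],[0,0,0,0],[0,0,0,0],[0,0,0,0]]' >/dev/null; python3 g.py; python3 - <<'E'
from h import *
w=cam('wrist');d=cam('scene')
im=cv2.resize(d['image'][130:260,320:460],None,fx=4,fy=4,interpolation=cv2.INTER_CUBIC)
cv2.imwrite('pics/6.png',im)
for z,n in((.170,'knob top'),(.1,'flange')): print(n,(proj(d,[.4968,.239,z])-[320,130])*4)
E
```

```text
pos [0.4966 0.2389 0.2221] yaw 0.31 open 0.047 F [-0.53 -0.27 -2.54] t 16.225
knob top [278.98104829 263.11298217]
flange [273.18208536 331.10470814]
```

View pics/6.png

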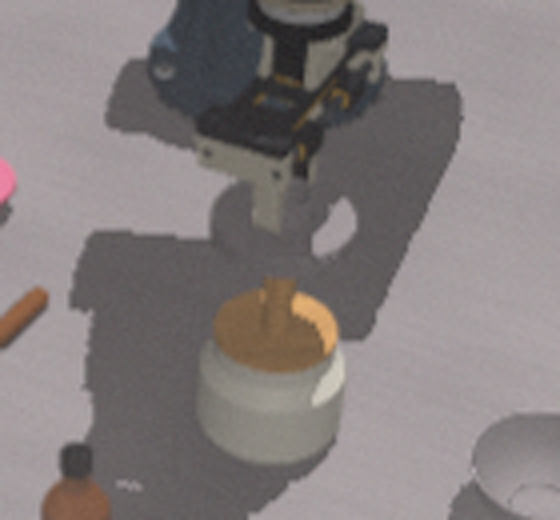

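The picture shows the wooden lid level on the rim (flange ellipse at about (277,332), predicted (273,331)). The cover is held level above it, about (275,220), lifted about 108 mm. Hand in.

```bash
python3 -c "
from station import bot
print(bot.finish_job())"; python3 g.py
```

```text
the job is handed in; nothing more can be done
None
the job is handed in; nothing more can be done
```

I set the nested pair on the crock by the knob and let go once it was fully home. I then lifted the cover straight up by its collar and handed the job in at about 16 s, with the cover still held over the crock.

- **Lid home:** while I lowered the pair, firm contact came at TCP 0.140 m, which puts the lid's flange on the rim at 100 mm. After release the finger force was near zero.
- **Cover alone:** about 2 N of extra load during the lift matches the cover without the lid. The final picture shows the wooden lid level in the crock's mouth.
- **Final position:** the cover was lifted about 108 mm, so its origin is about 114 mm above the lid's and its rim about 30 mm above the knob. The gripper was within about 1 mm of the measured crock axis, and the cover looked level.
- **Surroundings:** the crock looked unmoved in the final picture. That crop did not show all the bystanders, so I did not check each one, but no contact forces suggested any was touched.
- **Readings slightly off:** the grip on the collar read 46.5–47 mm against the nominal 48 mm, but held steadily. The triangulated rim height was about 3 mm low (97 mm), and the seating contact confirmed 100 mm.

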